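# Fit the grinding chamber to the bench mill and lock its bayonet

## Robot

A 6-joint arm with a two-finger parallel gripper is mounted at the origin on the work surface. World frame = base frame: x ahead of the robot, y to its left, z up, the work surface at z = 0. Lengths are in m, angles in rad, forces in N, time in s.
With the tool pointing down it reaches from about 0.35 to 0.975 m from the base axis. Payload 4.9 kg.
Tool frame: the origin (TCP) lies at the very end of the fingers, on their centre line; the grasp point (between the pads) lies 19 mm behind it; x points along the fingers, y is the direction in which the jaws open and shut, and the axes are right-handed (so a half turn about x gives the same grasp; the last joint's range is limited). The gripper opens to 85 mm and grips with 20 to 120 N. Pads are 22 mm wide; open, the fingers measure 114 mm over their backs; the gripper's body (76 mm by 85 mm) begins 54 mm behind the grasp point. The pads swing forward as they close: fully open they stand 13 mm farther back than shut.
Start: joints at [1.133, 0.053, 1.613, -0, 1.476, -0.119], TCP at [0.196, 0.593, 0.231] pointing down, gripper open.
Joint ranges: [-3.01, 3.01], [-1.01, 2.22], [0.06, 2.58], [-1.02, 4.17], [0.09, 2.62], [-3.14, 3.14]. Speed limits (rad/s): [2.57, 2.57, 3.14, 3.14, 3.14, 3.14].

## Interface

Orientations are given as a rotation vector (axis times angle).
In Python, from station import ctrl, get_image, calibration, finish_job, search_frame, cut_out, mark_of gives the robot as it stands. The module is installed in compiled form; this text tells all that it offers.
- The arm moves only by the tool arm_command, never from a script. Its argument "plan" is a list that holds one entry, the list of rows, each a list of 7 numbers: the shift along the tool's x, y, z in m, then the turn, a rotation vector about the tool's x, y, z in degrees, then the finger opening in m, from 0 to 0.0854. A call has 1 to 20 rows; each row shifts and turns the pose as measured when the row begins, along the tool's axes as they then stand; what a row does not reach is not made up. A row lasts 1/12 s, in which the tool goes at most 41.7 mm and 7.16 degrees, less where a joint would pass 70% of its speed; a pose out of reach is approached as far as the arm can. A call with a gripper value outside its range is refused whole. The fingers move at their own pace and stop on an object; "squeeze" is the grip in N (left out, the last holds). Time passes only in rows, so rows that do not move let the fingers close. It gives the time, the measured TCP pose, the force and the opening at its end, in the units of the state.
- ctrl.get_obs(): the state, without advancing time (a new reading comes with each control period).
- get_image(name): name is "side" or "top" or "wrist"; returns the picture (400x640x3 uint8, red, green, blue); there is no depth.
- calibration(name): a dict with "fx", "fy", "cx", "cy" (pixels), "cam_to_world" (4x4, takes a point from camera to world coordinates); the wrist camera has in their place "hand_eye" (4x4, takes a point from camera to tool coordinates, whose origin is the TCP and whose axes are the tool frame's). Camera axes: x right, y down, z forward; pixel columns grow to the right and rows downward; lengths in m; the calibration is good to about 2 mm. A picture is of the moment at which its call begins: read the wrist's pose just before it. calibration takes no time and is no camera call.
- finish_job(): hands the job in, once; it reports no verdict.
Trained networks look in the newest picture that a camera, given by its name, has taken for a name from the list of things; names that differ only in an ending like _2 or _b are one class to them, and where a whole thing is asked for, a point or a joint stands for the part that bears it (a point fixed in the world has none). Each returns a list of dicts, best first, with "conf" (0 to 1); they miss things now and then, are a little off and sometimes report something else, mostly with a low value. They report only what shows in the picture. A call takes as long as a camera call. They do not tell look-alikes from the thing itself.
- search_frame(camera, thing): "at" ([x, y, z] in m, in the coordinates of the camera as it stood for that picture, good to about 4 mm: the middle of the surface that is visible of it).
- cut_out(camera, thing): "mask" (400x640 bool, what is visible of it).
- mark_of(camera, thing): "at" ([x, y, z] in m, in the coordinates of the camera as it stood for that picture, good to about 4 mm: a listed point, or the origin of a listed thing).
The state is a dict: "t": time; "q": joint angles; "dq": joint speeds; "effort": joint torques, N m; "tool_pos": TCP position; "tool_rot": TCP orientation; "contact_force": force on the tool from outside, world axes, zero at the start; "wrist_torque": the same for the moment, N m; "opening": finger opening in m.
Only numpy, scipy, OpenCV 4.12 (cv2) and the standard library are available. Lean on these libraries where they do the work, as an engineer would, in place of code of your own. Each camera call takes 0.05 s, during which the arm holds its last target. There are 200 camera calls.

## Task

Fit the grinding chamber to the bench mill: stand it upright in the collar, gently feel for the drive tongue by turning the chamber until its pins drop over it, then with the lugs in the collar's two gaps press it down against the sprung seal and turn it clockwise to the stop, so that it is locked with the rib on its lid in line with the mill's length, and let go. Do not force it: a light hand is enough. Leave the measuring cylinder, the beaker and the plain jar where they stand.

Things in the scene. Friction and masses are not known exactly. Their poses are not given: they have to be found in the camera images.
- mill: Bench mill, fixed: white box housing 225 long (x) x 140 wide x 76 high, x from -157 to +68; grey control panel on top at its -x end, round aluminium collar on top at its +x end. Origin on the bench below the collar's axis, z up. The chamber is locked when its rib lies along the mill's x axis (either way round).
- collar (a point): Centre of the collar's top, 112 above the bench, axes as the mill's. Collar: outer diameter 102, bore 82; at the top a ledge 5 thick leaves a hole of 67, with two gaps 21 wide for the lugs at 45 and 225 degrees counterclockwise from +x (thin black marks outside; wider marks at lock). Below the ledge the lugs turn 45 degrees clockwise (from above) to a stop, counterclockwise only 5.
- well (a point): Centre of the collar's floor, 36 below its top, axes as the mill's. On it stands the drive tongue, a bar 48 x 5, 20 high, on a stiff gear (0.3 N m): stays where left, turns with a chamber that sits over it. Its angle differs, is not told, and never fits a chamber at the entry angle as found. A sprung seal ring (top 6 below the collar's) pushes the flange up with 7 N, 11 N on the floor.
- chamber_grip (a point): Grinding chamber, loose, 0.25-0.5 kg, 132 high: clear cup of 60 diameter, grey lid of 64, on it an upright rib 60 long (x) x 16 wide (y) x 34 high to hold and turn it by. Point: centre of the rib, on the axis, 17 above the lid, 115 above the foot, z up. Height over well: 135 standing on the tongue, 129 over the tongue but lugs on the ledge, 115 at the floor, 118 locked and let go.
- chamber_foot (a point): Centre of the ends of the chamber's six steel pins (8 diameter, 22 long, on a circle of 40 at 30, 90, 150.. degrees from x) that it stands on. The tongue fits between them within 8 degrees of 0, 60 or 120 degrees from the chamber's x. Above the pins a flange of 63 diameter, 6 thick (underside 22 above this point), with two lugs 14 wide out to 78 diameter at +x and -x, in line with the rib.
- cylinder_center (a point): Bystander: glass measuring cylinder, loose, 241 high, 40 diameter with a foot of 72; the point is on its axis 120 above the bench.
- beaker_center (a point): Bystander: open glass beaker, loose, 92 high, 68 diameter at the rim; the point is on its axis 46 above the bench.
- jar_center (a point): Bystander: plain closed clear jar with a flat round cap, no rib, pins or lugs, loose, 90 high, 64 diameter; the point is on its axis 45 above the bench.
There are look-alikes about, which are no part of the job. Leave any green or pink look-alike of the part that bears chamber_grip alone.

How it is judged:
At the end, for the whole second after the job is handed in: The chamber is upright in the collar, on its axis within 5 mm, the rib's centre 186 to 197 mm above the bench (lugs under the ledge), the rib within 0.16 rad of the mill's x axis (turned to the stop); measuring cylinder, beaker and jar are within 20 mm of where they stood (horizontal distance between chamber_grip and mill below 0.005 m and z of chamber_grip in the frame of mill between 0.186 and 0.197 m and angle between chamber_grip's own z axis and vertical below 0.08 rad and angle between the x axis of chamber_grip and the x axis of mill, either way round below 0.16 rad and distance of each of cylinder_center, beaker_center, jar_center from where it was at the start of the episode below 0.02 m); the robot touches nothing.
It fails at once if the mill is forced: something presses on it with more than 90 N (contact force between mill and anything else above 90 N).
It fails at once if the measuring cylinder is tipped (angle between cylinder_center's own z axis and vertical above 0.35 rad).
It also fails if it takes over 43 s, if anything falls off the work surface, if the arm or the gripper's body presses on something with over 40 N, if the wrist force passes 120 N, or if a joint passes its speed limit or range.

## Working session

There is one attempt and no reset: what is moved stays moved. The work goes in short steps, Python scripts to look and compute and a tool call to move; the robot and the scene stay as the last step left them, time stands still between calls to the robot, and variables do not carry over. Pictures are saved under pics/ and viewed, about 8 in all and at most 12, crops included, and the job is handed in when it is done.

Besides the shell and the picture viewer there is one more tool, called after "Call:" by a JSON object that holds its "fn" and its "kwargs", one argument or row to a line. arm_command: Moves the arm, as the interface text tells. Its arguments: {"type":"object","properties":{"plan":{"type":"array","items":{"type":"array","items":{"type":"array","items":{"type":"number"}}}},"squeeze":{"type":"number"}},"required":["plan"]}

```bash
mkdir -p pics
cat > h.py <<'E'
import numpy as np, cv2
from scipy.spatial.transform import Rotation as R
from station import *
def T():
    o=ctrl.get_obs(); M=np.eye(4); M[:3,:3]=R.from_rotvec(o["tool_rot"]).as_matrix(); M[:3,3]=o["tool_pos"]; return M
def c2w(n):
    c=calibration(n)
    return np.array(c["cam_to_world"]) if n!="wrist" else T()@np.array(c["hand_eye"])
def marks(n,things,f=mark_of):
    M=c2w(n)
    for t in things:
        for d in f(n,t)[:4]:
            p=M@np.r_[d["at"],1]
            a=np.array(d["at"]);c=calibration(n)
            print(n,t,round(d["conf"],2),p[:3].round(4),"px",(c["fx"]*a[0]/a[2]+c["cx"]).round(),(c["fy"]*a[1]/a[2]+c["cy"]).round())
def save(n,name):
    im=get_image(n); cv2.imwrite("pics/"+name,im[:,:,::-1]); return im
E
python3 - <<'E'
from h import *
a=save("top","a.png");b=save("side","b.png")
cv2.imwrite("pics/ab.png",cv2.resize(np.vstack([a,b])[:,:,::-1],(480,600)))
th=["mill","collar","chamber_grip","chamber_foot","cylinder_center","beaker_center","jar_center"]
marks("top",th);marks("side",th)
o=ctrl.get_obs();print(o["t"],o["tool_pos"],o["tool_rot"]);print(T().round(3))
E
```

```text
top mill 0.87 [ 0.5468  0.0745 -0.0009] px 255.0 190.0
top collar 0.66 [0.5451 0.0737 0.1111] px 246.0 179.0
top chamber_grip 0.98 [ 0.3355 -0.2408  0.1152] px 385.0 289.0
top chamber_grip 0.79 [ 0.4521 -0.1847  0.1144] px 361.0 230.0
top chamber_grip 0.64 [ 0.3354 -0.1195  0.1155] px 326.0 283.0
top chamber_foot 0.77 [ 0.4536 -0.1845 -0.0013] px 357.0 236.0
top chamber_foot 0.58 [ 0.3307 -0.2388 -0.0018] px 376.0 290.0
top chamber_foot 0.56 [ 0.3374 -0.1271 -0.0013] px 329.0 283.0
top cylinder_center 0.57 [ 0.6563 -0.4159  0.118 ] px 470.0 148.0
top beaker_center 0.76 [ 0.5968 -0.2446  0.0395] px 387.0 177.0
top jar_center 0.78 [ 0.4792 -0.3238  0.0443] px 419.0 228.0
side mill 0.76 [0.5451 0.0763 0.0019] px 268.0 274.0
side collar 0.9 [0.5437 0.0727 0.112 ] px 263.0 244.0
side collar 0.16 [ 0.4789 -0.3175  0.0451] px 401.0 162.0
side chamber_grip 0.83 [ 0.4506 -0.1816  0.1166] px 381.0 184.0
side chamber_grip 0.65 [ 0.328  -0.2348  0.115 ] px 446.0 196.0
side chamber_grip 0.56 [ 0.3356 -0.1166  0.1143] px 412.0 233.0
side chamber_foot 0.88 [ 0.3293 -0.2361 -0.0027] px 436.0 229.0
side chamber_foot 0.73 [ 0.4539 -0.1815 -0.0011] px 375.0 216.0
side chamber_foot 0.58 [ 0.3366 -0.1204  0.0014] px 405.0 262.0
side cylinder_center 0.96 [ 0.6544 -0.4141  0.1166] px 364.0 87.0
side beaker_center 0.82 [ 0.5926 -0.2417  0.0444] px 342.0 159.0
side jar_center 0.98 [ 0.478  -0.3182  0.0403] px 401.0 163.0
0.8 [0.19588696 0.59349375 0.23131037] [ 0.2502339   1.5562901  -0.25018186]
[[-0.     0.313  0.95   0.196]
 [ 0.     0.95  -0.313  0.593]
 [-1.     0.    -0.     0.231]
 [ 0.     0.     0.     1.   ]]
```

View pics/a.png

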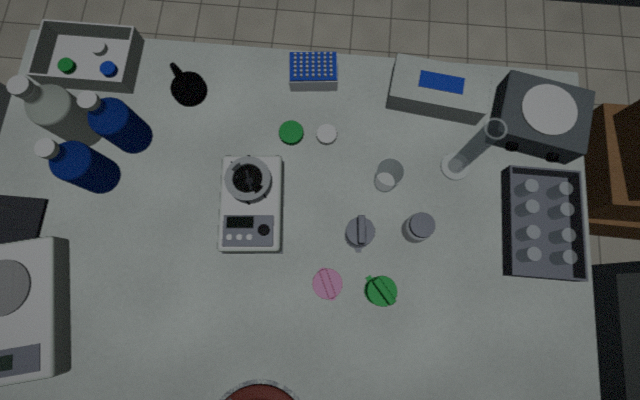

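View pics/b.png

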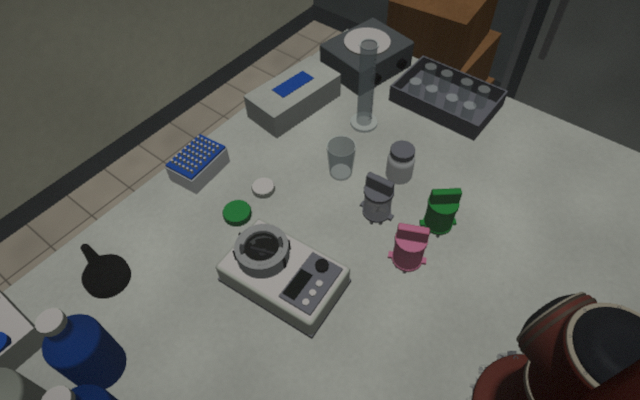

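Run:
```python
from h import *
a=cv2.imread("pics/a.png")
c=np.hstack([cv2.resize(a[140:265,205:300],(380,500),interpolation=cv2.INTER_CUBIC),cv2.resize(a[200:300,310:390],(400,500),interpolation=cv2.INTER_CUBIC)])
cv2.imwrite("pics/crop.png",c)
k=calibration("wrist");print(np.array(k["hand_eye"]).round(3),k["fx"])
print(c2w("top").round(3))
```

```text
[[-0.    -0.301  0.954 -0.142]
 [ 1.     0.001  0.001 -0.   ]
 [-0.002  0.954  0.301 -0.079]
 [ 0.     0.     0.     1.   ]] 333.3747096821389
[[ 0.084 -0.971  0.222  0.33 ]
 [-0.996 -0.083  0.012 -0.119]
 [ 0.007 -0.223 -0.975  0.917]
 [ 0.     0.     0.     1.   ]]
```

View pics/crop.png

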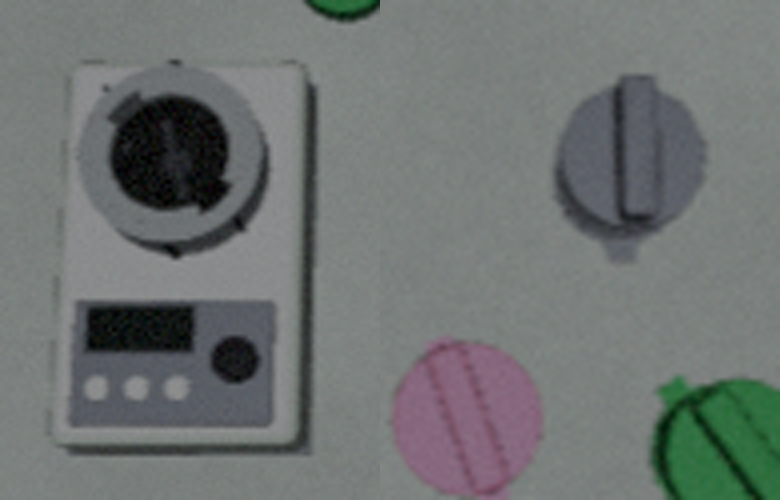

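Top picture: the grey chamber is at (361,230). The pink (327,284) and green (381,291) ones are look-alikes and the jar is at (419,228). Only the grey piece has a rib, lugs and grey lid, so that is the one. The mill collar is at (246,179), with its panel toward the robot. Next I fly the wrist camera over the collar.

Call:
{"fn": "arm_command", "kwargs": {
  "plan": [
    [[-0.006,-0.0217,0.032,0,0,0,0.085],[-0.006,-0.0217,0.032,0,0,0,0.085],[-0.006,-0.0217,0.032,0,0,0,0.085],[-0.006,-0.0217,0.032,0,0,0,0.085],[-0.006,-0.0217,0.032,0,0,0,0.085],[-0.006,-0.0217,0.032,0,0,0,0.085],[-0.006,-0.0217,0.032,0,0,0,0.085],[-0.006,-0.0217,0.032,0,0,0,0.085],[-0.006,-0.0217,0.032,0,0,0,0.085],[-0.006,-0.0217,0.032,0,0,0,0.085],[-0.006,-0.0217,0.032,0,0,0,0.085],[-0.006,-0.0217,0.032,0,0,0,0.085],[-0.006,-0.0217,0.032,0,0,0,0.085],[-0.006,-0.0217,0.032,0,0,0,0.085],[-0.006,-0.0217,0.032,0,0,0,0.085],[-0.006,-0.0217,0.032,0,0,0,0.085],[-0.006,-0.0217,0.032,0,0,0,0.085],[0,0,0,-6,0,0,0.085],[0,0,0,-6,0,0,0.085],[0,0,0,-6,0,0,0.085]]
  ]
}}

```text
t: 2.47
tool_pos: [0.6161, 0.0461, 0.3389]
tool_rot: [-0.008, 1.563, 0.008]
contact_force: [-0.8, -0.5, 1.2]
opening: 0.0849
```

Run:
```python
from h import *
a=save("wrist","w1.png")
marks("wrist",["mill","collar","well","chamber_grip"])
m=cut_out("wrist","mill")
for d in m[:2]:
    mm=d["mask"].astype(np.uint8);print(d["conf"],cv2.minAreaRect(cv2.findNonZero(mm)))
print(T().round(4))
```

```text
wrist mill 0.7 [0.5446 0.0758 0.0019] px 347.0 95.0
wrist collar 0.74 [0.5465 0.0727 0.1089] px 350.0 98.0
wrist well 0.94 [0.5439 0.0757 0.0738] px 351.0 95.0
0.67 ((344.5, 77.5), (155.0, 127.0), 90.0)
[[ 7.400e-03 -5.700e-03  1.000e+00  6.152e-01]
 [-1.000e-04  1.000e+00  5.700e-03  4.790e-02]
 [-1.000e+00 -1.000e-04  7.400e-03  3.390e-01]
 [ 0.000e+00  0.000e+00  0.000e+00  1.000e+00]]
```

View pics/w1.png

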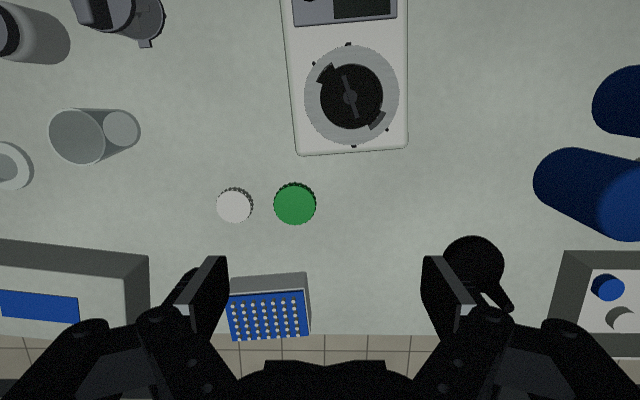

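```bash
cat >> h.py <<'E'
def rect(im,M,cal,ctr,z,half=0.065,N=400):
    # top-down warp of plane z: columns = +y, rows = +x
    g=np.linspace(-half,half,N); X,Y=np.meshgrid(ctr[0]+g,ctr[1]+g,indexing="ij")
    P=np.linalg.inv(M)@np.stack([X.ravel(),Y.ravel(),0*X.ravel()+z,0*X.ravel()+1])
    u=(cal["fx"]*P[0]/P[2]+cal["cx"]).reshape(N,N); v=(cal["fy"]*P[1]/P[2]+cal["cy"]).reshape(N,N)
    return cv2.remap(im,u.astype(np.float32),v.astype(np.float32),cv2.INTER_CUBIC)
E
python3 - <<'E'
from h import *
im=cv2.imread("pics/w1.png");M=c2w("wrist");k=calibration("wrist");c=(.545,.0745)
l=rect(im,M,k,c,.112);r=rect(im,M,k,c,.096,.04)
cv2.imwrite("pics/r1.png",np.hstack([l,np.clip(r.astype(float)*3,0,255).astype(np.uint8)]))
E
```

```text
(no output)
```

View pics/r1.png

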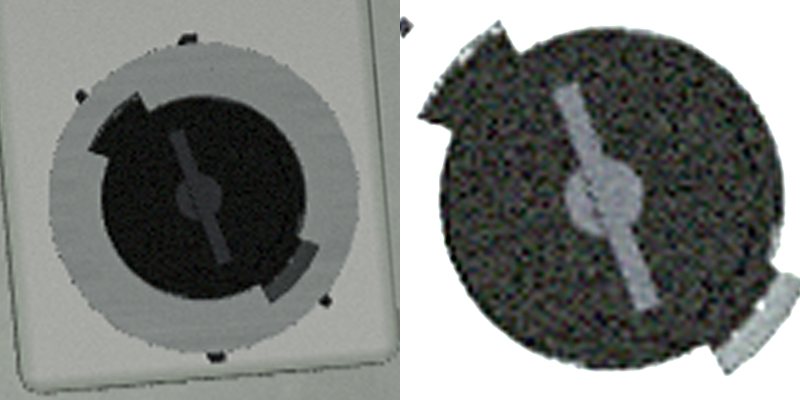

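Call:
{"fn": "arm_command", "kwargs": {
  "plan": [
    [[0.005,-0.033,-0.0164,0,0,0,0.085],[0.005,-0.033,-0.0164,0,0,0,0.085],[0.005,-0.033,-0.0164,0,0,0,0.085],[0.005,-0.033,-0.0164,0,0,0,0.085],[0.005,-0.033,-0.0164,0,0,0,0.085],[0.005,-0.033,-0.0164,0,0,0,0.085],[0.005,-0.033,-0.0164,0,0,0,0.085],[0,0,0,0,0,0,0.085],[0,0,0,0,0,0,0.085]]
  ]
}}

```text
t: 3.52
tool_pos: [0.497, -0.1875, 0.3017]
tool_rot: [-0.003, 1.56, 0.003]
contact_force: [0.2, 1.0, 0.6]
opening: 0.0851
```

Run:
```python
from h import *
M=c2w("wrist");a=save("wrist","w2.png")
marks("wrist",["chamber_grip","chamber_foot","jar_center"])
k=calibration("wrist");print(T().round(4),ctrl.get_obs()["q"])
c=(.452,-.184)
cv2.imwrite("pics/r2.png",np.hstack([rect(a,M,k,c,.132),rect(a,M,k,c,.022)])[:,:,::-1])
```

```text
wrist chamber_grip 0.72 [ 0.4526 -0.1807  0.1133] px 331.0 125.0
wrist chamber_grip 0.66 [0.5474 0.0757 0.0727] px 548.0 205.0
wrist chamber_grip 0.19 [0.5395 0.0732 0.111 ] px 570.0 210.0
wrist jar_center 0.91 [ 0.474  -0.3219  0.0417] px 212.0 136.0
[[ 1.140e-02 -8.900e-03  9.999e-01  4.983e-01]
 [-6.000e-04  1.000e+00  8.900e-03 -1.857e-01]
 [-9.999e-01 -7.000e-04  1.140e-02  3.020e-01]
 [ 0.000e+00  0.000e+00  0.000e+00  1.000e+00]] [-0.49924682 -0.21152242  1.74589939  0.00487509  1.59692796 -2.07876395]
```

View pics/r2.png

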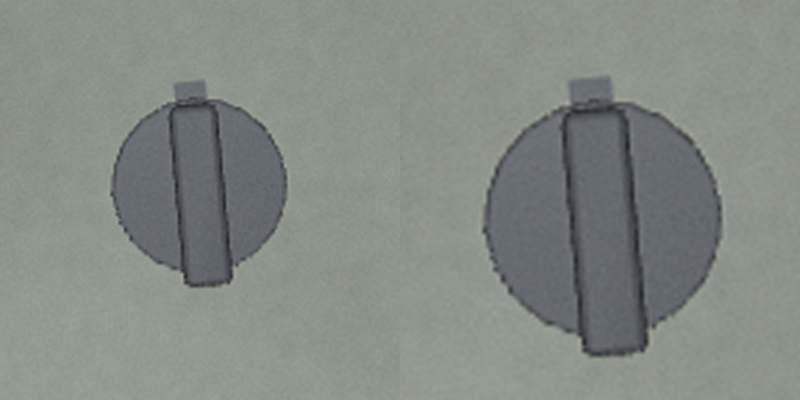

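Rectified view: the grey chamber's rib is centred at (200,196) px, which is (0.451, -0.1835), with a yaw of 5°. Size checks out at 58 × 15 mm. The mill has a yaw of 5.1°, its collar axis is at (0.5445, 0.0757), and the tongue points to 20° in world. Moving in to grasp.

Call:
{"fn": "arm_command", "kwargs": {
  "plan": [
    [[0,0.0012,-0.0235,-2.3,0.3,0,0.085],[0,0.0012,-0.0235,-2.3,0.3,0,0.085],[0,0,0,0,0,0,0.085],[0.035,0,0,0,0,0,0.085],[0.035,0,0,0,0,0,0.085],[0.035,0,0,0,0,0,0.085],[0.03,0,0,0,0,0,0.085],[0,0,0,0,0,0,0.085],[0,0,0,0,0,0,0.085]]
  ]
}}

```text
t: 4.47
tool_pos: [0.4607, -0.1766, 0.169]
tool_rot: [-0.09, 1.554, 0.079]
contact_force: [-0.6, -1.0, 1.5]
opening: 0.0852
```

```bash
cat > err.py <<'E'
import sys
from h import *
# err.py x y z yawdeg : shift in tool axes and turn to the target with tool pointing down
x,y,z,w=map(float,sys.argv[1:5]);M=T();w=np.radians(w)
zt=np.array([np.cos(w),np.sin(w),0]);xt=np.array([0,0,-1.]);D=np.c_[xt,np.cross(zt,xt),zt]
print("TCP",M[:3,3].round(4),"yaw",np.degrees(np.arctan2(M[1,2],M[0,2])).round(2),"tilt x-axis",M[:2,0].round(4))
print("shift mm",(1000*M[:3,:3].T@(np.array([x,y,z])-M[:3,3])).round(1),"turn",np.degrees(R.from_matrix(M[:3,:3].T@D).as_rotvec()).round(2))
o=ctrl.get_obs();print("t",o["t"],"F",np.round(o["contact_force"],1),"Tq",np.round(o["wrist_torque"],2),"open",o["opening"])
E
python3 err.py .451 -.1835 .104 5
```

```text
TCP [ 0.4607 -0.1766  0.169 ] yaw 6.19 tilt x-axis [ 0.015  -0.0061]
shift mm [ 64.9  -5.3 -11.3] turn [1.19 0.82 0.43]
t 4.4667 F [-0.6 -1.   1.5] Tq [-0.01  0.01  0.  ] open 0.08519903651332045
```

Call:
{"fn": "arm_command", "kwargs": {
  "plan": [
    [[0,-0.005,-0.011,1.0,0.8,0.4,0.085],[0,0,0,0,0,0,0.085]]
  ]
}}

```text
t: 4.63
tool_pos: [0.4513, -0.1825, 0.1714]
tool_rot: [-0.073, 1.569, 0.071]
contact_force: [0.6, -0.1, 1.1]
opening: 0.0852
```

```bash
python3 err.py .451 -.1835 .104 5;  python3 - <<'E'
from h import *
marks("wrist",["chamber_grip"])
for i in range(3):
    get_image("wrist"); print(T()[:3,3].round(4))
E
```

```text
TCP [ 0.4513 -0.1825  0.1714] yaw 5.26 tilt x-axis [ 0.0009 -0.0011]
shift mm [67.4 -0.9 -0.4] turn [0.26 0.04 0.07]
t 4.6333 F [ 0.6 -0.1  1.1] Tq [-0.01  0.04 -0.04] open 0.08515838506304398
wrist chamber_grip 0.72 [ 0.4045 -0.1798 -0.0165] px 331.0 125.0
wrist chamber_grip 0.66 [ 0.4764  0.0837 -0.058 ] px 548.0 205.0
wrist chamber_grip 0.19 [ 0.4691  0.0806 -0.0197] px 570.0 210.0
[ 0.4522 -0.1825  0.1721]
[ 0.4522 -0.1824  0.1719]
[ 0.452  -0.1823  0.1715]
```

Call:
{"fn": "arm_command", "kwargs": {
  "plan": [
    [[0.025,-0.001,-0.001,0,0,0,0.085],[0.025,0,0,0,0,0,0.085],[0.016,0,0,0,0,0,0.085],[0,0,0,0,0,0,0.085],[0,0,0,0,0,0,0.085]]
  ]
}}

```text
t: 5.25
tool_pos: [0.4558, -0.1864, 0.1109]
tool_rot: [-0.078, 1.555, 0.064]
contact_force: [1.0, 0.4, 0.3]
opening: 0.085
```

```bash
python3 err.py .451 -.1835 .104 5
python3 - <<'E'
from h import *
save("wrist","w3.png"); marks("wrist",["chamber_grip"])
E
```

```text
TCP [ 0.4558 -0.1864  0.1109] yaw 5.23 tilt x-axis [ 0.0153 -0.0082]
shift mm [ 6.8  3.4 -4.6] turn [0.22 0.83 0.55]
t 5.25 F [1.  0.4 0.3] Tq [ 0.    0.01 -0.02] open 0.0849568418910636
wrist chamber_grip 0.81 [ 0.4518 -0.1786  0.1124] px 341.0 260.0
```

View pics/w3.png

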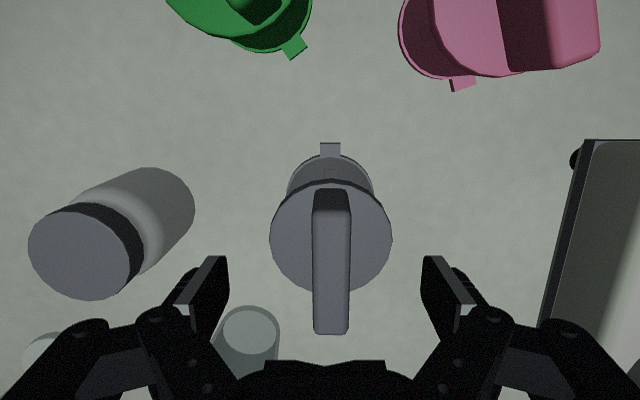

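The grey rib (331,260) lies between the fingers, slightly right of centre. I'll make a fine correction and close.

Call:
{"fn": "arm_command", "kwargs": {
  "plan": [
    [[0.007,0.0034,-0.0046,0.2,0.8,0.5,0.085],[0,0,0,0,0,0,0.085],[0,0,0,0,0,0,0.0],[0,0,0,0,0,0,0.0],[0,0,0,0,0,0,0.0],[0,0,0,0,0,0,0.0],[0,0,0,0,0,0,0.0],[0,0,0,0,0,0,0.0],[0,0,0,0,0,0,0.0],[0,0,0,0,0,0,0.0]]
  ],
  "squeeze": 60
}}

```text
t: 6.18
tool_pos: [0.4537, -0.1848, 0.1094]
tool_rot: [-0.072, 1.562, 0.065]
contact_force: [-0.1, -0.3, 0.5]
opening: 0.0149
```

```bash
python3 err.py .451 -.1835 .104 5
python3 - <<'E'
from h import *
M=c2w("wrist");a=save("wrist","w4.png");marks("wrist",["chamber_grip"])
E
```

```text
TCP [ 0.4537 -0.1848  0.1094] yaw 5.01 tilt x-axis [ 0.0077 -0.0046]
shift mm [ 5.4  1.6 -2.6] turn [0.01 0.42 0.3 ]
t 6.1833 F [-0.1 -0.3  0.5] Tq [-0.01 -0.03 -0.03] open 0.014862582000644593
wrist chamber_grip 0.66 [ 0.4533 -0.183   0.1125] px 327.0 267.0
```

Run:
```python
from h import *
M=c2w("wrist");a=cv2.imread("pics/w4.png");k=calibration("wrist");c=T()[:2,3]
cv2.imwrite("pics/r4.png",np.hstack([rect(a,M,k,c,.098),rect(a,M,k,c,.132)]))
```

```text
(no output)
```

View pics/r4.png

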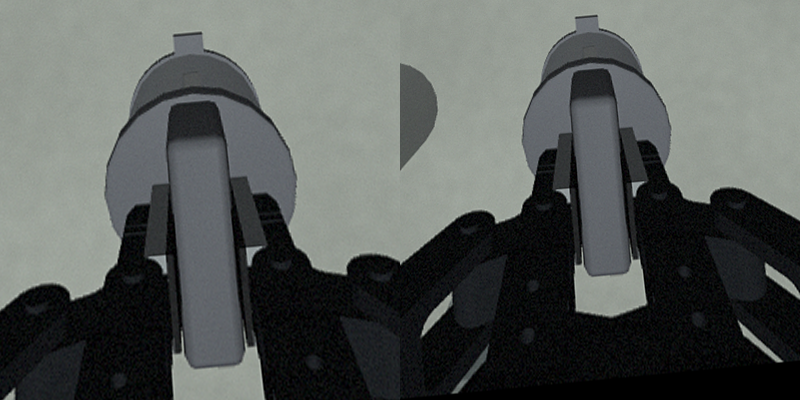

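Call:
{"fn": "arm_command", "kwargs": {
  "plan": [
    [[-0.015,0,0,0,0,0,0],[-0.032,0,0,0,0,0,0],[-0.032,0,0,0,0,0,0],[-0.032,0,0,0,0,0,0],[-0.032,0,0,0,0,0,0],[-0.016,0.02,0.009,0,0,0,0],[0,0.031,0.0144,0,0,0,0],[0,0.031,0.0144,0,0,0,0],[0,0.031,0.0144,0,0,0,0],[0,0.031,0.0144,0,0,0,0],[0,0.031,0.0144,0,0,0,0],[0,0.031,0.0144,0,0,0,0],[0,0.025,0.011,0,0,0,0],[0,0.01,0.005,0,0,0,0],[0,0,0,-5,0,0,0],[0,0,0,-5,0,0,0],[0,0,0,-5,0,0,0],[0,0,0,0,0,0,0]]
  ]
}}

```text
t: 7.78
tool_pos: [0.5352, 0.0792, 0.2488]
tool_rot: [-0.274, 1.585, 0.29]
contact_force: [0.2, 0.6, -4.9]
opening: 0.0151
```

```bash
python3 err.py .5485 .0772 .245 20.2
```

```text
TCP [0.5352 0.0792 0.2488] yaw 20.5 tilt x-axis [-0.0336  0.0044]
shift mm [ 3.3 -6.6 11.9] turn [ 0.28 -1.72 -0.9 ]
t 7.7833 F [ 0.2  0.6 -4.9] Tq [-0.03 -0.04  0.02] open 0.015083604618724477
```

Call:
{"fn": "arm_command", "kwargs": {
  "plan": [
    [[0.003,-0.0066,0.0119,0.3,-1.7,-0.9,0],[0,0,0,0,0,0,0],[0,0,0,0,0,0,0]]
  ]
}}

```text
t: 8.03
tool_pos: [0.5469, 0.0759, 0.242]
tool_rot: [-0.271, 1.56, 0.271]
contact_force: [-0.1, -1.2, -4.6]
opening: 0.0147
```

```bash
python3 err.py .5485 .0772 .245 20.2
python3 - <<'E'
from h import *
a=save("wrist","w5.png");b=save("side","s5.png")
M=c2w("wrist");k=calibration("wrist");t=T()
zr=t[2,3]+.0226
cv2.imwrite("pics/r5.png",np.hstack([rect(a,M,k,t[:2,3],zr),cv2.resize(b[140:340,160:360],(400,400))])[:,:,::-1])
marks("wrist",["chamber_grip","chamber_foot"]);marks("side",["chamber_grip","chamber_foot"])
E
```

```text
TCP [0.5469 0.0759 0.242 ] yaw 19.78 tilt x-axis [-0.0062 -0.0011]
shift mm [-3.   0.7  1.9] turn [-0.42 -0.36 -0.06]
t 8.0333 F [-0.1 -1.2 -4.6] Tq [ 0.03 -0.01 -0.  ] open 0.014739264168758717
side chamber_grip 0.79 [0.5458 0.0788 0.2516] px 250.0 200.0
side chamber_grip 0.68 [ 0.3288 -0.2391  0.1174] px 447.0 194.0
side chamber_grip 0.68 [ 0.3347 -0.116   0.1131] px 412.0 234.0
side chamber_foot 0.67 [ 3.375e-01 -1.226e-01 -2.000e-04] px 405.0 262.0
side chamber_foot 0.58 [ 0.3307 -0.2403 -0.0023] px 436.0 227.0
side chamber_foot 0.55 [0.5442 0.0759 0.1299] px 261.0 240.0
```

View pics/r5.png

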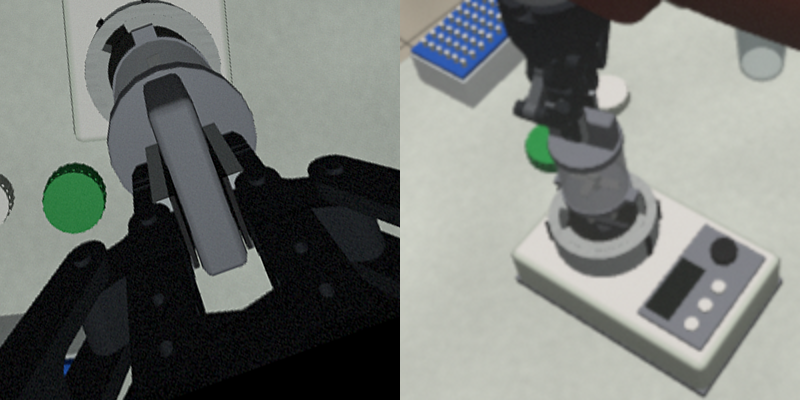

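Call:
{"fn": "arm_command", "kwargs": {
  "plan": [
    [[0.008,0,0.001,-0.4,-0.3,0,0],[0.01,0,0,0,0,0,0],[0.01,0,0,0,0,0,0],[0,0,0,0,0,0,0],[0,0,0,0,0,0,0]]
  ]
}}

```text
t: 8.75
tool_pos: [0.5483, 0.0767, 0.2122]
tool_rot: [-0.278, 1.551, 0.279]
contact_force: [-0.4, -0.5, -3.3]
opening: 0.0147
```

```bash
python3 err.py .548 .0765 .205 20.2
```

```text
TCP [0.5483 0.0767 0.2122] yaw 20.31 tilt x-axis [0.0019 0.001 ]
shift mm [ 7.2 -0.1 -0.3] turn [ 0.11  0.12 -0.02]
t 8.75 F [-0.4 -0.5 -3.3] Tq [ 0.02 -0.07 -0.03] open 0.01472719383725211
```

Call:
{"fn": "arm_command", "kwargs": {
  "plan": [
    [[0.004,0,0,0,0,0,0],[0.003,0,0,0,0,0,0],[0.002,0,0,0,0,0,0],[0,0,0,0,0,0,0]]
  ]
}}

```text
t: 9.08
tool_pos: [0.548, 0.0766, 0.2015]
tool_rot: [-0.278, 1.552, 0.279]
contact_force: [-0.1, 0.0, -4.3]
opening: 0.015
```

```bash
python3 err.py .548 .0765 .2 20.2
```

```text
TCP [0.548  0.0766 0.2015] yaw 20.31 tilt x-axis [0.0006 0.0007]
shift mm [ 1.5 -0.1 -0. ] turn [ 0.11  0.05 -0.02]
t 9.0833 F [-0.1  0.  -4.3] Tq [-0.01 -0.07  0.03] open 0.015020922760307937
```

Call:
{"fn": "arm_command", "kwargs": {
  "plan": [
    [[0.002,0,0,0,0,0,0],[0.002,0,0,0,0,0,0],[0,0,0,0,0,0,0]]
  ]
}}

```text
t: 9.33
tool_pos: [0.5489, 0.0767, 0.2002]
tool_rot: [-0.278, 1.549, 0.278]
contact_force: [-0.0, 0.6, -4.9]
opening: 0.0151
```

```bash
python3 err.py .548 .0765 .2 20.2
```

```text
TCP [0.5489 0.0767 0.2002] yaw 20.31 tilt x-axis [0.0033 0.0007]
shift mm [ 0.2  0.2 -0.9] turn [0.11 0.19 0.03]
t 9.3333 F [-0.   0.6 -4.9] Tq [-0.01 -0.02 -0.04] open 0.015064817307947195
```

Call:
{"fn": "arm_command", "kwargs": {
  "plan": [
    [[0,0.0004,0,-4,0,0,0],[0,0.0004,0,-4,0,0,0],[0,0.0004,0,-4,0,0,0]]
  ]
}}

```text
t: 9.58
tool_pos: [0.5493, 0.0756, 0.2005]
tool_rot: [-0.453, 1.52, 0.442]
contact_force: [1.0, -2.7, -3.6]
opening: 0.015
```

```bash
python3 err.py .5469 .0787 .1995 50.1
```

```text
TCP [0.5493 0.0756 0.2005] yaw 32.74 tilt x-axis [ 0.0062 -0.0053]
shift mm [ 1.   4.  -0.4] turn [-17.36   0.07   0.47]
t 9.5833 F [ 1.  -2.7 -3.6] Tq [-0.86 -0.09 -0.25] open 0.014961791949002901
```

Call:
{"fn": "arm_command", "kwargs": {
  "plan": [
    [[0,0.001,0,-5,0,0,0],[0,0.001,0,-5,0,0,0],[0,0.001,0,-5,0,0,0],[0,0.0005,0,-2.5,0,0,0],[0,0,0,0,0,0,0]]
  ]
}}

```text
t: 10.0
tool_pos: [0.5487, 0.0762, 0.2005]
tool_rot: [-0.704, 1.451, 0.683]
contact_force: [-1.3, 0.6, -2.5]
opening: 0.0145
```

```bash
python3 err.py .5469 .0787 .1995 50.1
```

```text
TCP [0.5487 0.0762 0.2005] yaw 50.93 tilt x-axis [ 0.011  -0.0092]
shift mm [0.9 3.  0.8] turn [ 0.83 -0.01  0.82]
t 10.0 F [-1.3  0.6 -2.5] Tq [ 0.02  0.13 -0.29] open 0.014527674822181716
```

Call:
{"fn": "arm_command", "kwargs": {
  "plan": [
    [[0,0.003,0.0008,0.8,0,0.8,0],[0,0,0,0,0,0,0]]
  ]
}}

```text
t: 10.17
tool_pos: [0.5484, 0.0767, 0.2007]
tool_rot: [-0.685, 1.46, 0.674]
contact_force: [0.3, -1.8, -4.2]
opening: 0.0145
```

```bash
python3 err.py .5469 .0787 .1995 50.1
python3 - <<'E'
from h import *
a=save("wrist","w6.png");b=save("side","s6.png")
M=c2w("wrist");k=calibration("wrist");c=(.5445,.0757)
cv2.imwrite("pics/r6.png",np.hstack([rect(a,M,k,c,T()[2,3]+.0226),rect(a,M,k,c,.112)])[:,:,::-1])
marks("side",["chamber_grip","chamber_foot","collar"])
E
```

```text
TCP [0.5484 0.0767 0.2007] yaw 49.9 tilt x-axis [ 0.0048 -0.0055]
shift mm [1.2 2.5 0.6] turn [-0.2  -0.06  0.41]
t 10.1667 F [ 0.3 -1.8 -4.2] Tq [-0.45 -0.16 -0.07] open 0.014545955829255736
side chamber_grip 0.96 [ 0.3349 -0.1168  0.1145] px 412.0 233.0
side chamber_grip 0.72 [0.5486 0.0746 0.0935] px 262.0 249.0
side chamber_grip 0.68 [ 0.3279 -0.2382  0.1149] px 447.0 195.0
side chamber_grip 0.59 [0.5488 0.0786 0.2084] px 252.0 215.0
side chamber_foot 0.66 [0.5465 0.0773 0.0898] px 262.0 252.0
side chamber_foot 0.63 [ 0.3279 -0.2357 -0.0027] px 436.0 229.0
side chamber_foot 0.34 [ 0.5466  0.0784 -0.0023] px 267.0 275.0
side collar 0.89 [0.547  0.0714 0.1099] px 263.0 244.0
```

View pics/r6.png

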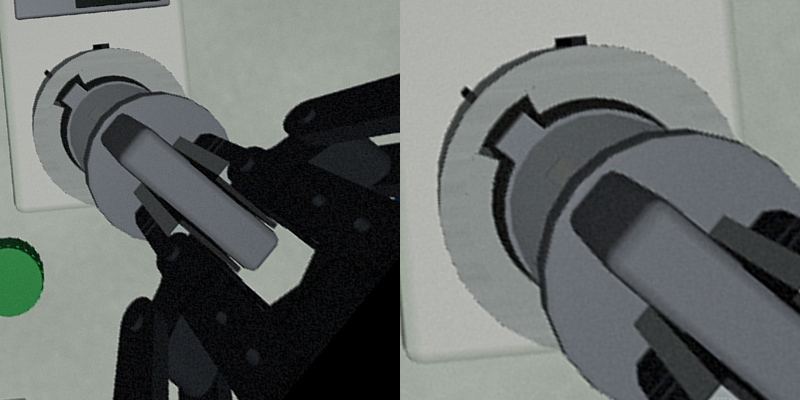

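The lug (514,125) points straight into the gap at 45°. Measured against the collar in the same picture, though, the chamber sits about 3 mm too far toward +y. I'll shift it and press gently.

Call:
{"fn": "arm_command", "kwargs": {
  "plan": [
    [[0,-0.0018,-0.0021,0,0,0.3,0],[0,0,0,0,0,0,0],[0.003,0,0,0,0,0,0],[0.003,0,0,0,0,0,0]]
  ]
}}

```text
t: 10.75
tool_pos: [0.5486, 0.0754, 0.1958]
tool_rot: [-0.679, 1.459, 0.682]
contact_force: [0.8, -1.8, -2.4]
opening: 0.015
```

```bash
python3 err.py .5484 .0739 .1854 50.1
```

```text
TCP [0.5486 0.0754 0.1958] yaw 49.97 tilt x-axis [0.0011 0.0028]
shift mm [10.4 -0.9 -1.3] turn [-0.13  0.17 -0.06]
t 10.75 F [ 0.8 -1.8 -2.4] Tq [-0.39 -0.29 -0.08] open 0.014976600520624687
```

Call:
{"fn": "arm_command", "kwargs": {
  "plan": [
    [[0.003,-0.001,-0.001,0,0,0,0],[0.003,0,0,0,0,0,0],[0.003,0,0,0,0,0,0],[0.003,0,0,0,0,0,0]]
  ]
}}

```text
t: 11.08
tool_pos: [0.549, 0.075, 0.188]
tool_rot: [-0.678, 1.458, 0.684]
contact_force: [-3.7, -2.0, 6.9]
opening: 0.015
```

```bash
python3 err.py .5484 .0739 .1854 50.1
```

```text
TCP [0.549 0.075 0.188] yaw 49.98 tilt x-axis [0.0016 0.0051]
shift mm [ 2.6 -0.3 -1.3] turn [-0.12  0.29 -0.12]
t 11.0833 F [-3.7 -2.   6.9] Tq [-0.31  0.81 -0.08] open 0.015017298330903428
```

Call:
{"fn": "arm_command", "kwargs": {
  "plan": [
    [[0.003,0,-0.0005,0,0,0,0],[0.003,0,0,0,0,0,0]]
  ]
}}

```text
t: 11.25
tool_pos: [0.549, 0.075, 0.1858]
tool_rot: [-0.678, 1.457, 0.684]
contact_force: [-4.8, -1.7, 7.8]
opening: 0.0146
```

```bash
python3 err.py .5484 .0739 .1854 50.1
```

```text
TCP [0.549  0.075  0.1858] yaw 49.99 tilt x-axis [0.0024 0.0056]
shift mm [ 0.4 -0.3 -1.2] turn [-0.11  0.33 -0.1 ]
t 11.25 F [-4.8 -1.7  7.8] Tq [-0.25  0.97 -0.09] open 0.01458258602174854
```

Call:
{"fn": "arm_command", "kwargs": {
  "plan": [
    [[0.001,0,-0.001,4,0,0,0],[0.001,0,0,5,0,0,0],[0.001,0,0,5,0,0,0],[0.001,0,0,5,0,0,0]]
  ]
}}

```text
t: 11.58
tool_pos: [0.5491, 0.0754, 0.188]
tool_rot: [-0.411, 1.524, 0.42]
contact_force: [-3.7, 0.0, 4.3]
opening: 0.0147
```

```bash
python3 err.py .5484 .0739 .1854 5.1
```

```text
TCP [0.5491 0.0754 0.188 ] yaw 30.4 tilt x-axis [0.0047 0.0074]
shift mm [ 2.5 -1.  -1.4] turn [25.3   0.39 -0.32]
t 11.5833 F [-3.7  0.   4.3] Tq [-0.08  0.88  0.16] open 0.014743300720496151
```

Call:
{"fn": "arm_command", "kwargs": {
  "plan": [
    [[0.002,0,-0.0005,5,0,0,0],[0.001,0,0,5,0,0,0],[0.001,0,0,5,0,0,0],[0.001,0,0,5,0,0,0],[0.001,0,0,4,0,0,0]]
  ]
}}

```text
t: 12.0
tool_pos: [0.5495, 0.0744, 0.1879]
tool_rot: [-0.076, 1.561, 0.079]
contact_force: [-1.6, -1.6, 3.5]
opening: 0.0146
```

```bash
python3 err.py .5484 .0739 .1854 5.1
```

```text
TCP [0.5495 0.0744 0.1879] yaw 5.67 tilt x-axis [0.0079 0.002 ]
shift mm [ 2.5 -0.4 -1.2] turn [ 0.57  0.46 -0.07]
t 12.0 F [-1.6 -1.6  3.5] Tq [-0.38  0.41  0.53] open 0.014612063279718894
```

Call:
{"fn": "arm_command", "kwargs": {
  "plan": [
    [[0,0,0,3,0,0,0],[0,0,0,3,0,0,0],[0,0,0,0,0,0,0]]
  ]
}}

```text
t: 12.25
tool_pos: [0.5492, 0.0739, 0.1881]
tool_rot: [0.001, 1.563, -0.003]
contact_force: [0.2, -1.1, -1.0]
opening: 0.015
```

```bash
python3 err.py .5484 .0739 .1854 5.1
python3 - <<'E'
from h import *
a=save("wrist","w7.png")
M=c2w("wrist");k=calibration("wrist");c=T()[:2,3]
cv2.imwrite("pics/r7.png",np.hstack([rect(a,M,k,c,T()[2,3]+.0226,.075),rect(a,M,k,c,.112,.075)])[:,:,::-1])
E
```

```text
TCP [0.5492 0.0739 0.1881] yaw -0.13 tilt x-axis [ 0.0074 -0.0013]
shift mm [ 2.7 -0.  -0.8] turn [-5.23  0.42  0.09]
t 12.25 F [ 0.2 -1.1 -1. ] Tq [-0.19 -0.11  1.57] open 0.014955468215432085
```

View pics/r7.png

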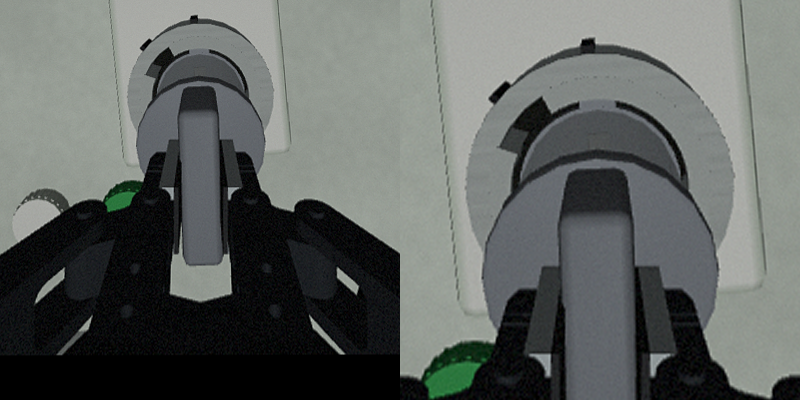

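At the stop (1.6 N m). The gap at (525,125) is empty, the lug is under the ledge and the rib lies along the mill. I'll ease the torque, open and retreat.

Call:
{"fn": "arm_command", "kwargs": {
  "plan": [
    [[0,0,0,-2.5,0,0,0],[0,0,0,0,0,0,0.01],[0,0,0,0,0,0,0.03],[0,0,0,0,0,0,0.05],[0,0,0,0,0,0,0.05],[0,0,0,0,0,0,0.05],[0,0,0,0,0,0,0.05],[-0.01,0,0,0,0,0,0.05],[-0.025,0,0,0,0,0,0.05],[-0.03,0,0,0,0,0,0.05],[-0.03,0,0,0,0,0,0.05],[-0.03,0,0,0,0,0,0.05],[-0.02,0,0.02,0,0,0,0.05],[0,0,0.01,0,0,0,0.05],[0,0,0,0,0,0,0.05]]
  ]
}}

```text
t: 13.55
tool_pos: [0.5775, 0.0765, 0.3443]
tool_rot: [-0.028, 1.563, 0.034]
contact_force: [-0.7, -0.2, -1.7]
opening: 0.05
```

```bash
python3 err.py .5484 .0739 .1854 5.1
python3 - <<'E'
from h import *
M=c2w("wrist");a=save("wrist","w8.png");b=save("side","s8.png");get_image("top")
k=calibration("wrist");c=(.5455,.0737)
cv2.imwrite("pics/r8.png",np.hstack([rect(a,M,k,c,.208,.075),cv2.resize(b[160:340,170:350],(400,400))])[:,:,::-1])
th=["collar","chamber_grip","cylinder_center","beaker_center","jar_center"]
marks("wrist",th[:2]);marks("side",th);marks("top",th)
E
```

```text
TCP [0.5775 0.0765 0.3443] yaw 2.26 tilt x-axis [0.0075 0.004 ]
shift mm [158.6  -2.1 -30.4] turn [-2.84  0.45 -0.2 ]
t 13.55 F [-0.7 -0.2 -1.7] Tq [ 0.01  0.03 -0.02] open 0.04996366748044533
wrist chamber_grip 0.95 [0.5451 0.0771 0.1907] px 325.0 147.0
side collar 0.95 [0.5483 0.0698 0.1116] px 263.0 242.0
side chamber_grip 0.98 [ 0.3318 -0.2375  0.1151] px 445.0 195.0
side chamber_grip 0.68 [ 0.5927 -0.2408  0.044 ] px 342.0 160.0
side chamber_grip 0.64 [ 0.3372 -0.1175  0.1176] px 411.0 232.0
side chamber_grip 0.57 [0.5477 0.078  0.1955] px 254.0 219.0
side beaker_center 0.81 [ 0.5917 -0.242   0.0427] px 342.0 160.0
side jar_center 0.65 [ 0.4805 -0.3189  0.0441] px 400.0 162.0
top collar 0.88 [0.5448 0.0703 0.1114] px 248.0 179.0
top chamber_grip 0.9 [ 0.3361 -0.2422  0.1161] px 385.0 288.0
top chamber_grip 0.81 [0.5481 0.0702 0.1928] px 240.0 166.0
top chamber_grip 0.65 [ 0.3345 -0.121   0.1143] px 326.0 284.0
top cylinder_center 0.82 [ 0.6575 -0.4165  0.1218] px 471.0 147.0
top cylinder_center 0.28 [0.5468 0.0759 0.0758] px 249.0 182.0
top beaker_center 0.77 [ 0.5971 -0.2453  0.0413] px 387.0 177.0
top jar_center 0.91 [ 0.4799 -0.3231  0.0458] px 419.0 228.0
```

View pics/r8.png

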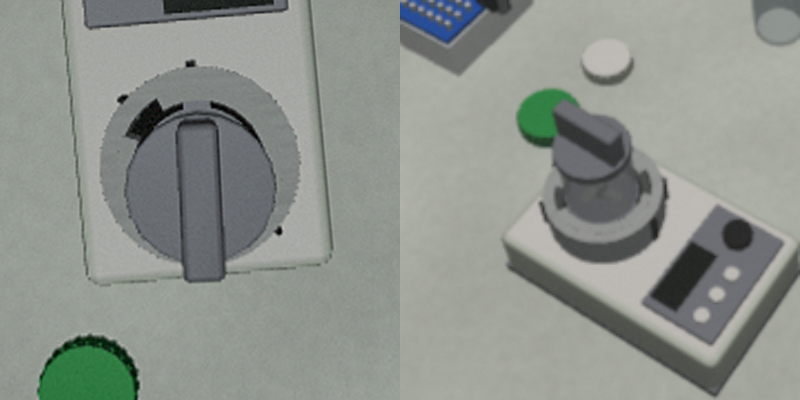

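```bash
python3 -c "
from station import *
print(finish_job())"
```

```text
the job is handed in; nothing more can be done
None
```

The grinding chamber is locked in the collar with its rib along the mill. The gripper is open and clear, and I handed the job in at about 13.8 s of the 43 s allowed.

**What I did:** I picked the grey chamber, leaving the pink and green look-alikes alone. The wrist camera showed the drive tongue at about 20° in world axes, so I lowered the chamber at that angle and its pins dropped over the tongue. I then turned it to the lug gaps at 50°, pressed it down with about 12 N and turned it clockwise to the stop at 1.6 N m.

**Last checks:**

| Check | Result | Limit |
|---|---|---|
| Rib angle to the mill's length | about 2° | 9° |
| Rib centre height (three cameras) | 0.191, 0.193 and 0.196 m | 0.186 to 0.197 m |
| Lugs | under the ledge; the visible lug gap is empty | – |
| Beaker and jar (last pictures) | within about 3 mm of the start | 20 mm |
| Measuring cylinder (top camera only) | within about 3 mm of the start | 20 mm |

**What disagreed:**
- **Position on the collar axis:** the cameras disagreed by several millimetres, beyond the 5 mm limit. The side camera put the chamber about 8 mm from the collar in y, while the top camera put it about 3 mm away. I took it as centred because the flange is seated in the collar's hole with the lugs under the ledge.
- **Wrist camera:** its collar position moved by about 5 mm between views, so I corrected the chamber by about 3 mm before pressing.
- **Side camera:** its last detection pass missed the cylinder, so only the top camera confirmed it.

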